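Catch tin in the lane, three turns of the seed meter

ROBOT

A 7-joint arm with a two-finger parallel gripper is mounted at the origin on the work surface. World frame = base frame: x ahead of the robot, y to its left, z up, the work surface at z = 0. Lengths are in m, angles in rad, forces in N, time in s.
With the tool pointing down it reaches from about 0.35 to 0.9 m from the base axis. Payload 19.9 kg.
Tool frame: the origin (TCP) lies on the mounting face of the last link; the fingertips stand 199 mm ahead of it and the grasp point (between the pads) lies manip.hold_point_z ahead of it (manip.hold_point_z is the distance from the TCP to the grasp point, in m); z points along the fingers, y is the line along which they close (so a half turn about z gives the same grasp; the last joint's range is limited). The gripper opens to 94 mm and grips with 3 to 60 N. Pads are 16 mm wide; open, the fingers measure 119 mm over their backs; the gripper's body (75 mm by 177 mm) begins 78 mm behind the grasp point.
Start: joints at [-1.351, 0.417, -0.01, 1.614, 0.005, 1.111, -0.053], TCP at [0.162, 0.604, 0.405] pointing down, gripper open.
Joint ranges: [-2.81, 2.81], [-0.39, 2.02], [-1.27, 1.25], [0.06, 2.57], [-1.19, 4.33], [0.19, 2], [-2.82, 2.82]. Speed limits (rad/s): [1.89, 1.89, 2.39, 2.39, 3.01, 3.01, 3.01].

INTERFACE

Orientations are given as a unit quaternion [w, x, y, z].
In Python, from plant import manip, read_camera, finder gives the robot as it stands.
- The arm moves only by the tool drive_tool, never from a script. Its argument "moves" is a list that holds one entry, the list of rows, each a list of 7 numbers: the finger opening in m, from 0 to 0.094, then the shift along the tool's x, y, z in m, then the turn, a rotation vector about the tool's x, y, z in degrees. A call has 1 to 12 rows; each row is the pose to reach, as a shift and turn from the pose commanded when the call began, along the tool's axes at that moment; what a row does not reach only later rows make up. A row lasts 1/8 s, in which the tool goes at most 62.5 mm and 10.7 degrees, less where a joint would pass 70% of its speed; a pose out of reach is approached as far as the arm can. A call with a gripper value outside its range is refused whole. The fingers move at their own pace and stop on an object; "squeeze" is the grip in N (left out, the last holds). Time passes only in rows, so rows that repeat a pose let the fingers close. It gives the time, the measured TCP pose, the force, the opening and the grip force at its end, in the units of the state.
- manip.state(): the state, without advancing time (a new reading comes with each control period).
- read_camera(name): name is "scene" or "top"; returns a dict with "pixels" (420x560x3 uint8, red, green, blue), "depth" (420x560 float32, m along the optical axis (not along the pixel's ray), 0 where there is no reading), "intrinsics" (3x3 intrinsics, pixels), "world_from_camera" (4x4, takes a point from camera to world coordinates). Camera axes: x right, y up, looking along -z (the intrinsics and any distortion apply to the point x, -y, -z); pixel columns grow to the right and rows downward; lengths in m; the calibration is good to about 2 mm. A picture is of the moment at which its call begins.
- manip.job_done(): hands the job in; it is judged then, once.
Trained networks look in the newest picture that a camera, given by its name, has taken for a name from the list of things; names that differ only in an ending like _2 or _b are one class to them, and where a whole thing is asked for, a point or a joint stands for the part that bears it (a point fixed in the world has none). Each returns a list of dicts, best first, with "p" (0 to 1); they miss things now and then, are a little off and sometimes report something else, mostly with a low value. They report only what shows in the picture. A call takes as long as a camera call.
- finder.masks_of(camera, thing): "region" (420x560 bool, what is visible of it) and "box" ([left, top, right, bottom] in pixels, round what is visible of it).
The state is a dict: "t": time; "joint_pos": joint angles; "joint_vel": joint speeds; "joint_torque": joint torques, N m; "ee_pos": TCP position; "ee_rot": TCP orientation; "ft_force": force on the tool from outside, world axes, zero at the start; "wrist_torque": the same for the moment, N m; "finger_gap": finger opening in m; "finger_force": force on a finger pad.
Only numpy, scipy, OpenCV 4.12 (cv2) and the standard library are available. Lean on these libraries where they do the work, as an engineer would, in place of code of your own. Each camera call takes 0.05 s, during which the arm holds its last target. There are 200 camera calls.

TASK

Clear out the empty seed meter before the next variety: first set the short open steel tin, upright, into the upper part of the sloped lane so that it slides down to the stop under the spout. Then turn the crank on top of the meter exactly three full turns clockwise (seen from above), so that its handle ends where it started, and let go. Leave the jars, the other tins and the tools where they are.

Things in the scene. Friction and masses are not known exactly. Their poses are not given: they have to be found in the camera images.
- tin: the catch tin: short plain steel tin, round, straight-sided, open at the top, empty, 56 mm diameter, 60 mm tall, wall 2.5 mm, about 80 g, stands on the table among a taller tin and a shallow dish. Origin: centre of its underside, z up through its mouth
- meter: the bench seed meter, fixed to the table (its place and yaw vary): grey housing 100 x 100 mm, 202 mm high, on a base plate; closed hopper on its +y side, up to 205 mm high; aluminium spout on its -y side, whose round nozzle (34 mm diameter) ends 128 mm above the table, 86 mm from the housing's axis; the crank on top; the sloped lane runs out to its -y side. Origin: on the table under the crank's axis, z up
- lane: sloped lane, a polished slippery steel chute fixed to the meter, 17 degrees from level. Origin: on its floor, mid-width, at the face of the stop (35 mm above the table). y points downhill along the floor (lane runs from y = 0 up to y = -0.26), x across, z square to the floor. Inner width 64 mm, rails 16 mm high and 3 mm thick, stop 30 mm high. The stopped tin's origin: y = -0.028, z = 0
- lane_load (a point): good place to set the tin's underside: on the lane's floor, mid-width, 190 mm uphill of the stop (91 mm above the table). A tin set here and let go slides down by itself. The lane is open above from here up to its upper end; housing and spout overhang only its lowest 40 mm, and the 60 mm tin passes under the nozzle
- crank (a joint): the crank's angle, rad, grows clockwise seen from above and counts on over full turns (one turn = 6.283, three = 18.85); starts anywhere in -2.6 to 2.6; 0: the arm points to the meter's -x. It turns both ways without a stop, with light friction (0.1 N m), and stays where it is left
- crank_axis (a point): point on the crank's upright axis, 275 mm above the table, level with crank_grip; fixed to the meter
- crank_grip (a point): middle of the crank's handle, 275 mm above the table: upright black cylinder, 24 mm diameter, 60 mm tall (from 240 to 300 mm above the table), 60 mm from the crank's axis, spinning freely on its pin, so a gripper may keep its yaw while it goes round. Nothing but the handle stands higher than 250 mm on the meter
- tall_tin: second plain steel tin, open at the top, same diameter as the catch tin (56 mm) but 100 mm tall: too tall to pass under the spout. Not needed. Origin: centre of its underside, z up
- dish: shallow open steel dish, 84 mm across, 26 mm high. Not needed. Origin: centre of its underside
- jar_corn: glass jar of maize with metal lid, 80 mm across, 150 mm tall. Bystander. Origin: centre of its underside
- jar_wheat: glass jar of wheat with metal lid, 68 mm across, 120 mm tall. Bystander. Origin: centre of its underside
- jar_dark: small glass jar of dark seed with metal lid, 52 mm across, 80 mm tall. Bystander. Origin: centre of its underside
- brush: hand brush lying flat on the table near the robot. Bystander
- scoop: small aluminium scoop, 140 mm long, lying on the table near the robot. Bystander

How it is judged:
On the way, in this order (a step that is already met when the one before it is completed fails the run):
1. the short tin stands in the lane against the stop, let go, before the crank is turned (y of tin in the frame of lane between -0.037 and -0.021 m and x of tin in the frame of lane between -0.01 and 0.01 m and z of tin in the frame of lane between -0.004 and 0.005 m and angle between the z axis of tin and the z axis of lane, either way round below 0.12 rad and angle between tin's own z axis and vertical below 0.6 rad and linear speed of tin below 0.03 m/s and contact force between the fingers and tin below 0.1 N and distance of crank_grip from where it was at the start of the episode below 0.02 m and value of joint crank between -2.9 and 2.9 rad), for 0.2 s.
2. the crank has made three full turns clockwise, with the tin at the stop (y of tin in the frame of lane between -0.037 and -0.021 m and x of tin in the frame of lane between -0.01 and 0.01 m and z of tin in the frame of lane between -0.004 and 0.005 m and angle between the z axis of tin and the z axis of lane, either way round below 0.12 rad and angle between tin's own z axis and vertical below 0.6 rad and linear speed of tin below 0.03 m/s and value of joint crank between 16.05 and 21.65 rad and distance of crank_grip from where it was at the start of the episode below 0.02 m), for 0.2 s.
At the end, for the whole second after the job is handed in: The short tin stands upright on the lane's floor against the stop (its origin within 9 mm of the stopped place along the lane and 10 mm across), at rest; the crank stands three turns clockwise from its start, its handle within 20 mm (about 19 degrees) of where it started, at rest (all of step 2 and velocity of joint crank between -0.1 and 0.1 rad/s); the robot touches nothing.
It fails at once if one of the other tins, jars or tools is shifted by more than 25 mm or, if it stands, tipped (distance of any of tall_tin, dish, jar_corn, jar_wheat, jar_dark, brush, scoop from where it was at the start of the episode above 0.025 m or angle between any of tall_tin, dish, jar_corn, jar_wheat, jar_dark's own z axis and vertical above 0.4 rad).
It also fails if it takes over 72 s, if anything falls off the work surface, if the arm or the gripper's body presses on something with over 40 N, if the wrist force passes 120 N, or if a joint passes its speed limit or range.

## Working session

There is one attempt and no reset: what is moved stays moved. The work goes in short steps, Python scripts to look and compute and a tool call to move; the robot and the scene stay as the last step left them, time stands still between calls to the robot, and variables do not carry over. Pictures are saved under pics/ and viewed, at most 10 in all, crops included, and the job is handed in when it is done.

Besides the shell and the picture viewer there is one more tool, called after "Request:" as name(argument=value, ...), one argument or row to a line, values as JSON. drive_tool: Moves the arm, as the interface text tells. Its arguments: {"type":"object","properties":{"moves":{"type":"array","items":{"type":"array","items":{"type":"array","items":{"type":"number"}}}},"squeeze":{"type":"number"}},"required":["moves"]}

```bash
mkdir -p pics; cat > h.py <<'E'
import numpy as np, cv2
from plant import manip, read_camera, finder
def cloud(c):
    K=c["intrinsics"];d=c["depth"];v,u=np.mgrid[:420,:560]
    P=np.stack([(u-K[0,2])/K[0,0]*d,-(v-K[1,2])/K[1,1]*d,-d],-1)
    T=c["world_from_camera"];W=P@T[:3,:3].T+T[:3,3];W[d<=0]=np.nan;return W
E
python3 - <<'E'
from h import *
print(manip.hold_point_z,manip.state())
for n in("top","scene"):
    c=read_camera(n);W=cloud(c);np.savez(f"{n}.npz",W=W,px=c["pixels"])
    cv2.imwrite(f"pics/{n}.png",c["pixels"][:,:,::-1])
    print(n,c["world_from_camera"][:3,3])
    for t in["tin","tall_tin","dish","meter","lane","crank","crank_grip","jar_corn","jar_wheat","jar_dark","brush","scoop"]:
        for r in finder.masks_of(n,t)[:2]:
            w=W[r["region"]];w=w[~np.isnan(w[:,0])]
            if len(w):print(t,round(r["p"],2),np.array(r["box"]).astype(int),len(w),np.percentile(w,[2,50,98],axis=0).round(3).tolist())
E
```

```text
0.1804 {'t': 0.0, 'joint_pos': array([-1.35046196,  0.41794851, -0.01029235,  1.61416497,  0.00471496,
        1.11067579, -0.05297889]), 'joint_vel': array([ 0.00058099,  0.00041676, -0.00121077, -0.00086515, -0.00081077,
       -0.00179295,  0.0003161 ]), 'joint_torque': array([-1.69823811e-04, -8.51254821e+01,  6.39087260e-01, -4.25996947e+01,
       -4.87447937e-02,  1.87276723e-02,  1.20757195e-04]), 'ee_pos': array([0.16175078, 0.60356991, 0.40404496]), 'ee_rot': array([-2.33729043e-05,  1.30530509e-01,  9.91444119e-01, -5.86276808e-04]), 'ft_force': array([-0.92435838, -0.06104982,  0.10602642]), 'wrist_torque': array([-0.03495893,  0.02685962, -0.01498093]), 'finger_force': 0.0, 'finger_gap': 0.09410189982000766}
top [ 0.38524092 -0.05000312  1.16227558]
tin 0.97 [362 197 386 224] 397 [[0.543, -0.311, -0.001], [0.572, -0.289, 0.015], [0.595, -0.258, 0.062]]
dish 0.72 [392 219 421 251] 737 [[0.457, -0.416, -0.001], [0.496, -0.379, 0.005], [0.533, -0.337, 0.028]]
meter 0.62 [111 167 308 244] 8874 [[0.501, -0.08, 0.009], [0.556, 0.187, 0.15], [0.63, 0.378, 0.247]]
crank 0.92 [16
[... 1644 characters left out ...]
575, 0.18, 0.226], [0.621, 0.19, 0.271], [0.629, 0.245, 0.304]]
crank_grip 0.79 [373 168 390 193] 266 [[0.575, 0.18, 0.225], [0.621, 0.19, 0.269], [0.629, 0.245, 0.304]]
jar_corn 0.4 [234 202 260 248] 410 [[0.311, -0.114, 0.008], [0.378, -0.095, 0.019], [0.465, -0.076, 0.025]]
jar_wheat 0.92 [241 282 272 329] 1207 [[0.676, -0.214, 0.005], [0.721, -0.187, 0.09], [0.735, -0.153, 0.125]]
jar_dark 0.37 [261 159 446 282] 10525 [[0.515, -0.084, 0.007], [0.591, 0.185, 0.094], [0.638, 0.374, 0.245]]
brush 0.59 [232 206 264 248] 485 [[0.307, -0.114, -0.0], [0.379, -0.096, 0.019], [0.465, -0.075, 0.025]]
scoop 0.69 [300 188 323 221] 278 [[0.321, 0.101, 0.0], [0.37, 0.119, 0.01], [0.455, 0.137, 0.022]]
```

View pictures.

```bash
python3 - <<'E'
from h import *
from scipy.optimize import least_squares
W={n:np.load(n+".npz")["W"] for n in("top","scene")}
def circ(p,r):
    f=least_squares(lambda c:np.hypot(*(p-c).T)-r,np.median(p,0),loss="soft_l1",f_scale=.002);return f.x.round(4),len(p)
for n in W:
    w=W[n].reshape(-1,3);w=w[~np.isnan(w[:,0])]
    b=lambda x0,x1,y0,y1,z0,z1:w[(w[:,0]>x0)&(w[:,0]<x1)&(w[:,1]>y0)&(w[:,1]<y1)&(w[:,2]>z0)&(w[:,2]<z1)]
    print(n,"tin",circ(b(.53,.61,-.33,-.24,.05,.07)[:,:2],.027))
    print("tall",circ(b(.38,.47,-.3,-.2,.09,.11)[:,:2],.027))
    h=b(.55,.66,.15,.26,.29,.32);print("handle top",len(h),h.min(0),h.max(0),h.mean(0))
    t=b(.5,.7,.1,.4,.196,.215);print("top plate",cv2.minAreaRect(t[:,:2].astype(np.float32)))
    arm=b(.5,.7,.1,.4,.225,.26);print("arm",len(arm),arm.min(0),arm.max(0),np.median(arm,0))
    l=b(.45,.66,-.1,.12,.05,.14)
    q=l
    for _ in range(6):
        A=np.c_[q[:,:2],np.ones(len(q))];s=np.linalg.lstsq(A,q[:,2],rcond=None)[0]
        r=np.abs(l@np.r_[s[:2],-1]+s[2]);q=l[r<.003]
    print("lane plane",s,np.degrees(np.arctan(np.hypot(*s[:2]))),np.degrees(np.arctan2(s[1],s[0])),len(q),cv2.minAreaRect(q[:,:2].astype(np.float32)))
a=cv2.imread("pics/top.png");b=cv2.imread("pics/scene.png")
cv2.imwrite("pics/both.png",np.hstack([cv2.resize(a[120:320,100:440],(800,470))]))
cv2.imwrite("pics/s2.png",cv2.resize(b[140:340,130:470],(800,470)))
E
```

```text
top tin (array([ 0.5693, -0.2843]), 92)
tall (array([ 0.4267, -0.2529]), 88)
handle top 95 [0.60371487 0.18030427 0.29030155] [0.62550372 0.20167546 0.3050318 ] [0.61382385 0.19067107 0.29963208]
top plate ((0.5765167474746704, 0.2862657308578491), (0.20536470413208008, 0.11796461790800095), 85.00090026855469)
arm 269 [0.55739239 0.17975371 0.22503843] [0.62271325 0.24755183 0.25992927] [0.58430021 0.2204704  0.23992737]
lane plane [-0.02118128 -0.30454531  0.09650914] 16.97643480094646 -93.9785439005362 1441 ((0.5526778697967529, 0.015353895723819733), (0.20788365602493286, 0.0679468959569931), 85.64241027832031)
scene tin (array([ 0.5701, -0.2849]), 151)
tall (array([ 0.4276, -0.2529]), 149)
handle top 79 [0.6061773  0.18020633 0.29007418] [0.62943344 0.20365194 0.30666931] [0.61932763 0.19034443 0.29915325]
top plate ((0.5764816403388977, 0.2869724631309509), (0.20936401188373566, 0.12287884950637817), 84.53875732421875)
arm 105 [0.57023673 0.18009945 0.22642338] [0.62903263 0.24979506 0.25914564] [0.61752472 0.19319072 0.24256153]
lane plane [-0.02086511 -0.29860662  0.09774406] 16.664266833414835 -93.99703998352327 913 ((0.5557237863540649, 0.015708714723587036), (0.20950926840305328, 0.07568452507257462), 84.63965606689453)
```

View pics/both.png

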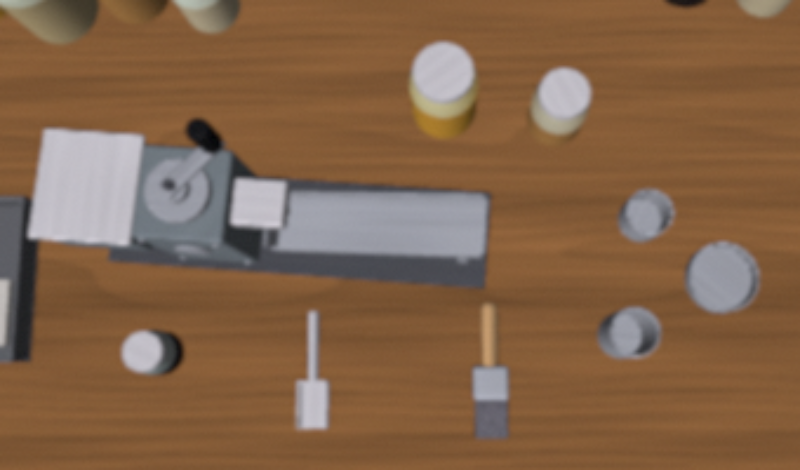

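View pics/s2.png

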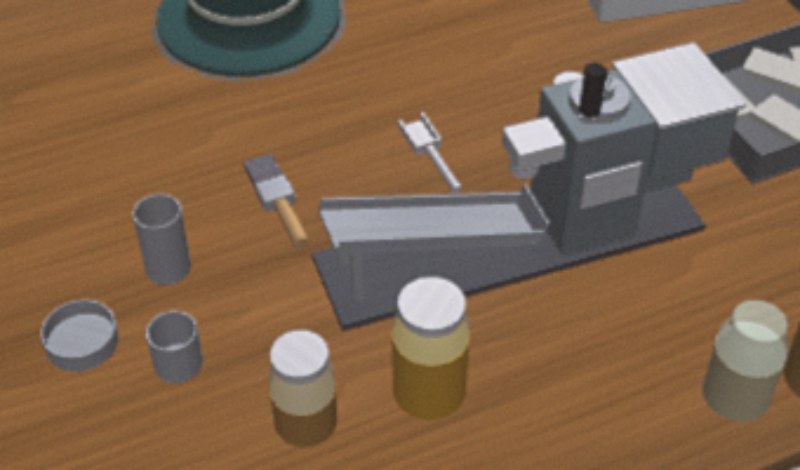

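```bash
cat >> h.py <<'E'
from scipy.spatial.transform import Rotation as R
H=manip.hold_point_z
YAW=np.radians(-4.5)                    # meter yaw
EX=np.array([np.cos(YAW),np.sin(YAW),0]);DH=np.array([-np.sin(YAW),np.cos(YAW),0])  # across, downhill (level)
def rot(z,y):
    x=np.cross(y,z);return R.from_matrix(np.c_[x,y,z])
DOWN=rot(np.array([0,0,-1.]),EX)
a=np.radians(17);N=DH*np.sin(a)+np.array([0,0,np.cos(a)])
TILT=rot(-N,EX)
def go(p,o,tag=""):
    s=manip.state();q=s["ee_rot"];c=R.from_quat([q[1],q[2],q[3],q[0]])
    t=np.asarray(p)-H*o.as_matrix()[:,2]
    print(tag,"shift",c.inv().apply(t-s["ee_pos"]).round(4),"turn",np.degrees((c.inv()*o).as_rotvec()).round(2))
E
python3 - <<'E'
from h import *
from scipy.optimize import least_squares
print(DOWN.as_matrix().round(2).tolist())
go([.5697,-.2846,.20],DOWN,"above tin")
w=np.load("top.npz")["W"].reshape(-1,3);w=w[~np.isnan(w[:,0])]
m=(w[:,0]>.5)&(w[:,0]<.66)&(w[:,1]>.15)&(w[:,1]<.32)&(w[:,2]>.19)&(w[:,2]<.26)
q=w[m];print(np.histogram(q[:,2],bins=np.arange(.19,.262,.004)))
l=(w[:,0]>.45)&(w[:,0]<.66)&(w[:,1]>-.12)&(w[:,1]<.15)&(w[:,2]>.03)&(w[:,2]<.16)
q=w[l];u=(q-[.572,.235,0])@EX;v=(q-[.572,.235,0])@DH
for k in np.arange(-.34,-.1,.02):
    s=(v>k)&(v<k+.02);ss=s&(q[:,2]>.04)
    if ss.sum():print(round(k,2),np.percentile(u[ss],[0,2,98,100]).round(4),"z",np.median(q[ss&(abs(u)<.025),2]).round(4))
E
```

```text
[[0.08, 1.0, 0.0], [1.0, -0.08, 0.0], [0.0, 0.0, -1.0]]
above tin shift [-0.624  -0.7525  0.0243] turn [-0.   0.  79.5]
(array([ 29,  27, 368, 981, 273,  15, 160, 235,  13,   5,  36,  35, 126,
        26,  23,   5,  10]), array([0.19 , 0.194, 0.198, 0.202, 0.206, 0.21 , 0.214, 0.218, 0.222,
       0.226, 0.23 , 0.234, 0.238, 0.242, 0.246, 0.25 , 0.254, 0.258]))
-0.34 [-0.0356 -0.0352  0.0324  0.0331] z 0.1109
-0.32 [-0.0359 -0.0357  0.0337  0.0345] z 0.1073
-0.3 [-0.0358 -0.0354  0.0339  0.0347] z 0.1013
-0.28 [-0.0356 -0.0355  0.0341  0.0343] z 0.0953
-0.26 [-0.0357 -0.0351  0.0336  0.0343] z 0.0891
-0.24 [-0.0356 -0.0349  0.0338  0.034 ] z 0.083
-0.22 [-0.0354 -0.035   0.0334  0.0336] z 0.0767
-0.2 [-0.0355 -0.0348  0.0333  0.0341] z 0.0702
-0.18 [-0.0355 -0.0349  0.0331  0.0338] z 0.0647
-0.16 [-0.0351 -0.0349  0.033   0.0339] z 0.0586
-0.14 [-0.0348 -0.0346  0.0325  0.0335] z 0.0529
-0.12 [-0.0348 -0.0345  0.033   0.0334] z 0.0462
```

Request:
drive_tool(
  moves=[
    [[0.094, 0, 0, -0.04, 0, 0, 10], [0.094, -0.624, -0.7525, -0.04, 0, 0, 79.5], [0.094, -0.624, -0.7525, -0.04, 0, 0, 79.5], [0.094, -0.624, -0.7525, -0.04, 0, 0, 79.5], [0.094, -0.624, -0.7525, -0.04, 0, 0, 79.5], [0.094, -0.624, -0.7525, -0.04, 0, 0, 79.5], [0.094, -0.624, -0.7525, -0.04, 0, 0, 79.5], [0.094, -0.624, -0.7525, -0.04, 0, 0, 79.5], [0.094, -0.624, -0.7525, -0.04, 0, 0, 79.5], [0.094, -0.624, -0.7525, -0.04, 0, 0, 79.5], [0.094, -0.624, -0.7525, -0.04, 0, 0, 79.5], [0.094, -0.624, -0.7525, -0.04, 0, 0, 79.5]],
  ],
)

```text
t: 2.8
ee_pos: [0.449, -0.0231, 0.4451]
ee_rot: [0.0, 0.734, 0.679, 0.001]
ft_force: [1.3, 1.6, -0.1]
finger_gap: 0.0938
finger_force: 0.0
```

```bash
python3 - <<'E'
from h import *
s=manip.state();print(s["ee_pos"],s["ee_rot"],s["joint_pos"])
go([.5697,-.2846,.20],DOWN,"above tin")
go([.5697,-.2846,.045],DOWN,"tin")
w=np.load("top.npz")["W"].reshape(-1,3);w=w[~np.isnan(w[:,0])]
m=(w[:,0]>.5)&(w[:,0]<.66)&(w[:,1]>.15)&(w[:,1]<.32)&(w[:,2]>.213)&(w[:,2]<.223)
q=w[m];print("disc",q[:,:2].min(0),q[:,:2].max(0),cv2.minEnclosingCircle(q[:,:2].astype(np.float32)))
E
```

```text
[ 0.44901453 -0.02309794  0.44514762] [1.75840690e-04 7.34144707e-01 6.78992615e-01 7.39384810e-04] [-0.75712979  0.0542264   0.77477607  1.99850295 -0.04334472  1.10338762
 -0.04161616]
above tin shift [-0.2514  0.1406  0.0647] turn [ 0.07 -0.05  0.03]
tin shift [-0.2515  0.1404  0.2197] turn [ 0.07 -0.05  0.03]
disc [0.53862018 0.20041955] [0.60537495 0.2670986 ] ((0.5722224712371826, 0.23454636335372925), 0.0344814695417881)
```

Request:
drive_tool(
  moves=[
    [[0.094, -0.2515, 0.1405, 0.065, 0, 0, 0], [0.094, -0.2515, 0.1405, 0.065, 0, 0, 0], [0.094, -0.2515, 0.1405, 0.065, 0, 0, 0], [0.094, -0.2515, 0.1405, 0.065, 0, 0, 0], [0.094, -0.2515, 0.1405, 0.065, 0, 0, 0], [0.094, -0.2515, 0.1405, 0.065, 0, 0, 0], [0.094, -0.2515, 0.1405, 0.065, 0, 0, 0], [0.094, -0.2515, 0.1405, 0.065, 0, 0, 0], [0.094, -0.2515, 0.1405, 0.065, 0, 0, 0], [0.094, -0.2515, 0.1405, 0.065, 0, 0, 0]],
  ],
)

```text
t: 4.05
ee_pos: [0.5691, -0.2822, 0.38]
ee_rot: [0.0, 0.734, 0.679, 0.0]
ft_force: [0.5, 0.5, -0.6]
finger_gap: 0.0939
finger_force: 0.0
```

```bash
python3 - <<'E'
from h import *
s=manip.state();print(s["ee_pos"],s["joint_pos"])
go([.5697,-.2846,.045],DOWN,"tin")
E
```

```text
[ 0.56908669 -0.28224419  0.38000177] [-0.14149817  0.5728213   0.79216358  1.63148036 -0.44235056  1.12498781
  0.68761626]
tin shift [-0.0023  0.0007  0.1546] turn [ 0.03 -0.01  0.05]
```

Request:
drive_tool(
  moves=[
    [[0.094, -0.001, 0, 0.06, 0, 0, 0], [0.094, -0.001, 0, 0.11, 0, 0, 0], [0.094, -0.001, 0, 0.1545, 0, 0, 0], [0.094, -0.001, 0, 0.1545, 0, 0, 0], [0.04, -0.001, 0, 0.1545, 0, 0, 0], [0.04, -0.001, 0, 0.1545, 0, 0, 0], [0.04, -0.001, 0, 0.1545, 0, 0, 0], [0.04, -0.001, 0, 0.1545, 0, 0, 0], [0.04, -0.001, 0, 0.1545, 0, 0, 0]],
  ],
  squeeze=15,
)

```text
t: 5.18
ee_pos: [0.5691, -0.2839, 0.2257]
ee_rot: [0.0, 0.734, 0.679, 0.0]
ft_force: [-0.1, 0.7, 6.9]
finger_gap: 0.0562
finger_force: 15.0
```

```bash
python3 - <<'E'
from h import *
s=manip.state();print(s["ee_pos"],s["joint_pos"],s["finger_gap"],s["finger_force"])
h=s["ee_pos"][2]-H;print("grasp height",h)
b=np.array([.572,.2345,0])-.001*EX-.26*DH;b[2]=.0922
go(b+N*(h+.06),TILT,"above load");go(b+N*(h+.003),TILT,"load")
E
```

```text
[ 0.56907684 -0.28385468  0.22573999] [-0.05535996  0.75323928  0.66838494  1.72440155 -0.58648036  0.87304738
  0.79197292] 0.05620891055404975 15.001186849549413
grasp height 0.04533999125015148
above load shift [ 0.3405 -0.0386 -0.1398] turn [  0.04 -17.    -0.  ]
load shift [ 0.3239 -0.0387 -0.0852] turn [  0.04 -17.    -0.  ]
```

Request:
drive_tool(
  moves=[
    [[0.04, 0, 0, -0.06, 0, 0, 0], [0.04, 0, 0, -0.12, 0, 0, 0], [0.04, 0.05, -0.005, -0.17, 0, -5, 0], [0.04, 0.1, -0.01, -0.17, 0, -10, 0], [0.04, 0.15, -0.02, -0.17, 0, -17, 0], [0.04, 0.2, -0.025, -0.16, 0, -17, 0], [0.04, 0.25, -0.03, -0.15, 0, -17, 0], [0.04, 0.3, -0.035, -0.14, 0, -17, 0], [0.04, 0.34, -0.0385, -0.14, 0, -17, 0], [0.04, 0.34, -0.0385, -0.14, 0, -17, 0], [0.04, 0.34, -0.0385, -0.14, 0, -17, 0], [0.04, 0.34, -0.0385, -0.14, 0, -17, 0]],
  ],
)

```text
t: 6.68
ee_pos: [0.5572, 0.057, 0.3654]
ee_rot: [0.1, 0.727, 0.671, -0.109]
ft_force: [-0.4, -0.4, -1.0]
finger_gap: 0.0561
finger_force: 15.0
```

```bash
python3 - <<'E'
from h import *
s=manip.state();print(s["ee_pos"],s["joint_pos"],s["finger_gap"],s["finger_force"],s["ft_force"])
b=np.array([.572,.2345,0])-.001*EX-.26*DH;b[2]=.0922
go(b+N*(.0453+.06),TILT,"above");go(b+N*(.0453+.001),TILT,"load")
c=read_camera("scene");cv2.imwrite("pics/load.png",cv2.resize(c["pixels"][140:340,130:470,::-1],(800,470)))
W=cloud(c).reshape(-1,3);W=W[~np.isnan(W[:,0])]
p=W-b;m=(abs(p@EX)<.04)&(abs((p@np.cross(N,EX)))<.035)&(p@N>.01)&(p@N<.13);q=p[m]
f=np.c_[q@EX,q@np.cross(N,EX),q@N];print(len(q),np.percentile(f,[0,5,50,95,100],axis=0).round(4))
E
```

```text
[0.5571874  0.05695699 0.3653676 ] [-0.95532184  0.54320971  0.98381604  1.82593577 -0.17478348  1.03641379
 -0.02482935] 0.05614681557580835 14.999927231110632 [-0.37953386 -0.44491875 -0.97524718]
above shift [ 0.0016 -0.0002 -0.0005] turn [-0.01  0.   -0.1 ]
load shift [ 0.0016 -0.0002  0.0585] turn [-0.01  0.   -0.1 ]
668 [[-0.0389 -0.0342  0.0101]
 [-0.0319 -0.0304  0.0126]
 [ 0.0143 -0.0106  0.0954]
 [ 0.0377  0.0162  0.1222]
 [ 0.0399  0.0344  0.13  ]]
```

View pics/load.png

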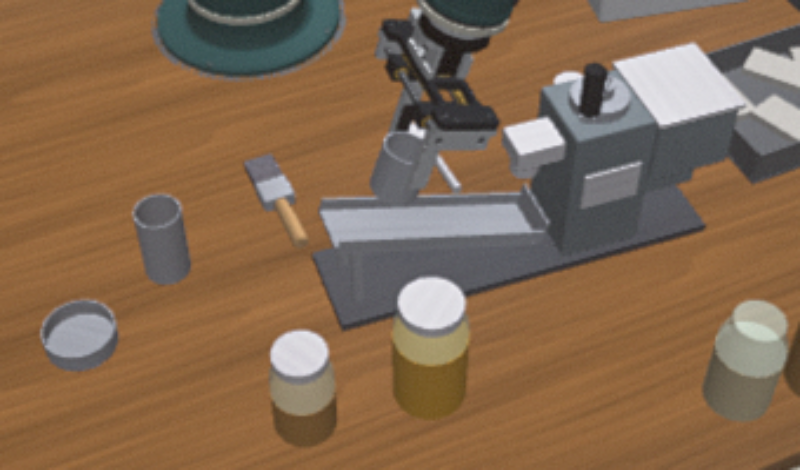

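Request:
drive_tool(
  moves=[
    [[0.04, 0.001, 0, 0.03, 0, 0, 0], [0.04, 0.001, 0, 0.05, 0, 0, 0], [0.04, 0.001, 0, 0.0575, 0, 0, 0], [0.04, 0.001, 0, 0.0575, 0, 0, 0], [0.04, 0.001, 0, 0.0575, 0, 0, 0]],
  ],
)

```text
t: 7.35
ee_pos: [0.5562, 0.0424, 0.3106]
ee_rot: [0.101, 0.726, 0.671, -0.108]
ft_force: [0.7, 0.4, -0.3]
finger_gap: 0.0562
finger_force: 15.0
```

```bash
python3 - <<'E'
from h import *
s=manip.state();print(s["ee_pos"],s["finger_gap"],s["ft_force"])
b=np.array([.572,.2345,0])-.001*EX-.26*DH;b[2]=.0922
go(b+N*(.0453),TILT,"load")
c=read_camera("scene");cv2.imwrite("pics/load2.png",cv2.resize(c["pixels"][180:280,240:400,::-1],(800,500),interpolation=cv2.INTER_CUBIC))
E
```

```text
[0.55624958 0.04241098 0.31059723] 0.056210677908566826 [ 0.72322426  0.35434448 -0.26543146]
load shift [-0.0005 -0.0004  0.0028] turn [ 0.05 -0.01 -0.01]
```

View pics/load2.png

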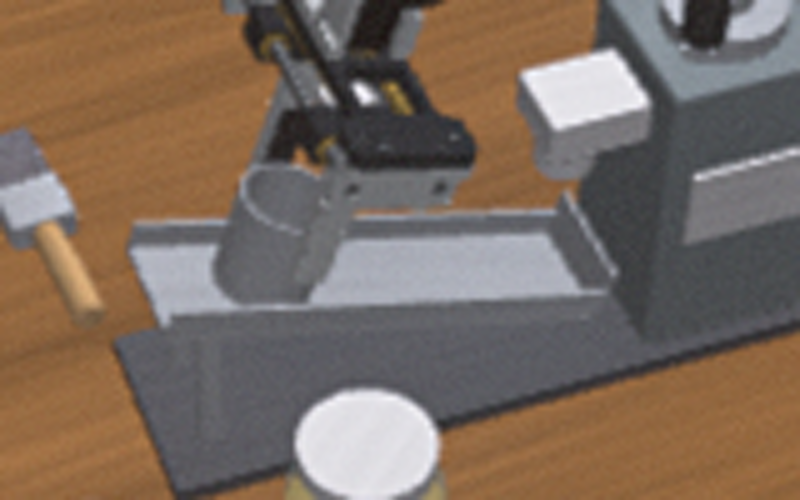

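Request:
drive_tool(
  moves=[
    [[0.04, 0, 0, 0.002, 0, 0, 0], [0.04, 0, 0, 0.002, 0, 0, 0], [0.04, 0, 0, 0.002, 0, 0, 0], [0.094, 0, 0, 0.002, 0, 0, 0], [0.094, 0, 0, 0.002, 0, 0, 0], [0.094, 0, 0, 0.002, 0, 0, 0], [0.094, 0, 0, 0.002, 0, 0, 0], [0.094, 0, 0, 0.002, 0, 0, 0], [0.094, 0, 0, -0.05, 0, 0, 0], [0.094, 0, 0, -0.1, 0, 0, 0], [0.094, 0, 0, -0.15, 0, 0, 0], [0.094, 0, 0, -0.15, 0, 0, 0]],
  ],
)

```text
t: 8.9
ee_pos: [0.56, 0.0869, 0.4562]
ee_rot: [0.101, 0.726, 0.672, -0.106]
ft_force: [-0.3, -0.3, -0.9]
finger_gap: 0.0938
finger_force: 0.0
```

```bash
python3 - <<'E'
from h import *
c=read_camera("scene");cv2.imwrite("pics/slid.png",cv2.resize(c["pixels"][140:280,240:440,::-1],(800,560),interpolation=cv2.INTER_CUBIC))
s=manip.state();print(s["t"],s["ee_pos"],s["joint_pos"])
# handle position again, both cameras
for n in("scene","top"):
    if n=="top":c=read_camera(n)
    w=cloud(c).reshape(-1,3);w=w[~np.isnan(w[:,0])]
    m=(abs(w[:,0]-.615)<.05)&(abs(w[:,1]-.19)<.05)&(w[:,2]>.295)&(w[:,2]<.308)
    print(n,m.sum(),w[m].mean(0) if m.any() else"")
go([.616,.191,.335],DOWN,"above handle")
E
```

```text
8.95 [0.5595276  0.0864618  0.45426894] [-1.05225413  0.46013053  1.05094529  1.71242928 -0.10856039  1.22524925
 -0.08187608]
scene 60 [0.61830074 0.19127315 0.30090456]
top 0 
above handle shift [ 0.086   0.0484 -0.0913] turn [ 0.   16.98  0.02]
```

View pics/slid.png

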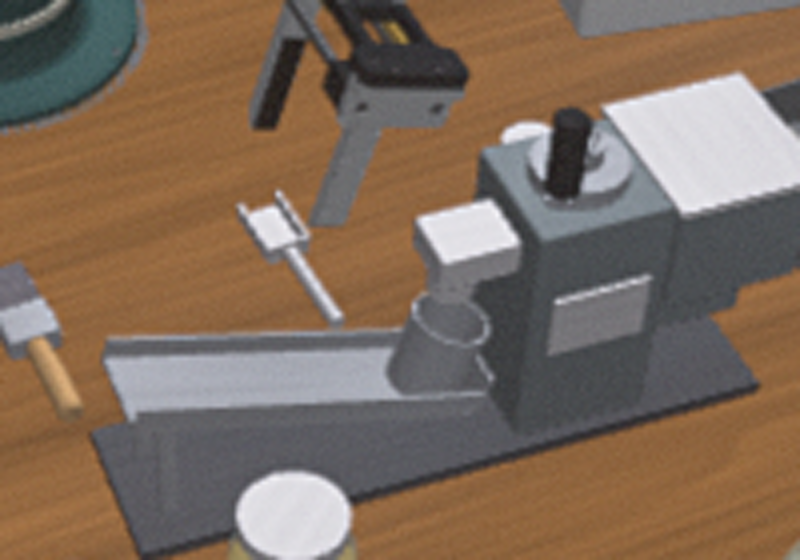

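Request:
drive_tool(
  moves=[
    [[0.094, 0, 0, -0.05, 0, 5, 0], [0.094, 0, 0.01, -0.09, 0, 10, 0], [0.094, 0.043, 0.024, -0.0913, 0, 17, 0], [0.094, 0.086, 0.0484, -0.0913, 0, 17, 0], [0.094, 0.086, 0.0484, -0.0913, 0, 17, 0], [0.094, 0.086, 0.0484, -0.0913, 0, 17, 0], [0.094, 0.086, 0.0484, -0.0913, 0, 17, 0]],
  ],
)

```text
t: 9.88
ee_pos: [0.6161, 0.1898, 0.5156]
ee_rot: [0.0, 0.735, 0.678, -0.0]
ft_force: [0.0, -0.1, -0.5]
finger_gap: 0.0941
finger_force: 0.0
```

```bash
python3 - <<'E'
from h import *
s=manip.state();print(s["ee_pos"],s["joint_pos"])
go([.616,.191,.279],DOWN,"handle")
E
```

```text
[0.61606174 0.18975677 0.51559101] [-0.96389324  0.51252925  0.93106232  1.43913887 -0.41107373  1.39406747
 -0.1033808 ]
handle shift [ 0.0012 -0.0002  0.0562] turn [ 0.    0.   -0.09]
```

Request:
drive_tool(
  moves=[
    [[0.094, 0.001, 0, 0.03, 0, 0, 0], [0.094, 0.001, 0, 0.0565, 0, 0, 0], [0.094, 0.001, 0, 0.0565, 0, 0, 0], [0.015, 0.001, 0, 0.0565, 0, 0, 0], [0.015, 0.001, 0, 0.0565, 0, 0, 0], [0.015, 0.001, 0, 0.0565, 0, 0, 0], [0.015, 0.001, 0, 0.0565, 0, 0, 0], [0.015, 0.001, 0, 0.0565, 0, 0, 0], [0.015, 0.001, 0, 0.0565, 0, 0, 0]],
  ],
  squeeze=12,
)

```text
t: 11.0
ee_pos: [0.6163, 0.1919, 0.459]
ee_rot: [0.0, 0.734, 0.679, -0.0]
ft_force: [-0.8, -0.2, -0.5]
finger_gap: 0.0376
finger_force: 0.0
```

```bash
cat >> h.py <<'E'
AX=np.array([.572,.2345])
def circle(step,n,c=AX,r=.060,x=None):
    s=manip.state();q=s["ee_rot"];C=R.from_quat([q[1],q[2],q[3],q[0]])
    p=s["ee_pos"][:2] if x is None else x
    v=p-c;th=np.arctan2(v[1],v[0]);print("az",np.degrees(th).round(1),"rad",np.hypot(*v).round(4),"ft",s["ft_force"].round(1),s["joint_pos"].round(2))
    for k in range(1,n+1):
        t=th-np.radians(step)*k
        d=np.r_[c+r*np.array([np.cos(t),np.sin(t)])-p,0]
        e=C.inv().apply(d);print([0.015,round(e[0],4),round(e[1],4),0,0,0,0],end=",")
E
python3 - <<'E'
from h import *
s=manip.state();print(s["t"],s["ee_pos"],s["finger_gap"],s["finger_force"])
circle(15,12)
E
```

```text
11.0 [0.61632088 0.19188819 0.45901271] 0.037583068176991655 0.0
az -43.9 rad 0.0615 ft [-0.8 -0.2 -0.5] [-0.96  0.55  0.91  1.52 -0.44  1.29 -0.08]
[0.015, np.float64(-0.0098), np.float64(-0.0126), 0, 0, 0, 0],[0.015, np.float64(-0.0172), np.float64(-0.0264), 0, 0, 0, 0],[0.015, np.float64(-0.0207), np.float64(-0.0416), 0, 0, 0, 0],[0.015, np.float64(-0.0202), np.float64(-0.0573), 0, 0, 0, 0],[0.015, np.float64(-0.0157), np.float64(-0.0723), 0, 0, 0, 0],[0.015, np.float64(-0.0074), np.float64(-0.0856), 0, 0, 0, 0],[0.015, np.float64(0.0041), np.float64(-0.0963), 0, 0, 0, 0],[0.015, np.float64(0.0179), np.float64(-0.1037), 0, 0, 0, 0],[0.015, np.float64(0.0331), np.float64(-0.1072), 0, 0, 0, 0],[0.015, np.float64(0.0488), np.float64(-0.1067), 0, 0, 0, 0],[0.015, np.float64(0.0638), np.float64(-0.1022), 0, 0, 0, 0],[0.015, np.float64(0.0771), np.float64(-0.0939), 0, 0, 0, 0],
```

Fingers are still closing (37.6 mm); finish closing first.

Request:
drive_tool(
  moves=[
    [[0.015, 0, 0, 0, 0, 0, 0], [0.015, 0, 0, 0, 0, 0, 0], [0.015, 0, 0, 0, 0, 0, 0], [0.015, 0, 0, 0, 0, 0, 0]],
  ],
)

```text
t: 11.5
ee_pos: [0.6162, 0.192, 0.4589]
ee_rot: [-0.0, 0.734, 0.679, -0.0]
ft_force: [-3.0, 0.9, 0.9]
finger_gap: 0.0239
finger_force: 12.0
```

```bash
sed -i 's/round(e\[\([01]\)\],4)/float(round(e[\1],4))/g' h.py; python3 - <<'E'
from h import *
s=manip.state();print(s["t"],s["ee_pos"],s["finger_gap"],s["finger_force"])
circle(15,4)
E
```

```text
11.5 [0.61620276 0.1920102  0.45894592] 0.02389780458263185 12.000375241041183
az -43.9 rad 0.0613 ft [-3.   0.9  0.9] [-0.96  0.55  0.91  1.52 -0.44  1.29 -0.08]
[0.015, -0.0099, -0.0124, 0, 0, 0, 0],[0.015, -0.0173, -0.0263, 0, 0, 0, 0],[0.015, -0.0208, -0.0415, 0, 0, 0, 0],[0.015, -0.0203, -0.0572, 0, 0, 0, 0],
```

Request:
drive_tool(
  moves=[
    [[0.015, -0.01, -0.0124, 0, 0, 0, 0], [0.015, -0.0173, -0.0263, 0, 0, 0, 0], [0.015, -0.0208, -0.0415, 0, 0, 0, 0], [0.015, -0.0203, -0.0572, 0, 0, 0, 0], [0.015, -0.0203, -0.0572, 0, 0, 0, 0]],
  ],
)

```text
t: 12.12
ee_pos: [0.557, 0.1751, 0.459]
ee_rot: [0.0, 0.735, 0.679, -0.001]
ft_force: [-3.9, -7.9, 0.4]
finger_gap: 0.024
finger_force: 12.0
```

```bash
python3 - <<'E'
from h import *
s=manip.state();print(s["t"],s["ee_pos"],s["finger_gap"],s["finger_force"])
circle(15,12)
E
```

```text
12.125 [0.55702171 0.17508681 0.45904151] 0.024037467151112053 12.00007438659668
az -104.1 rad 0.0613 ft [-3.9 -7.9  0.4] [-1.07  0.43  0.96  1.68 -0.37  1.23 -0.11]
[0.015, 0.0059, -0.0148, 0, 0, 0, 0],[0.015, 0.0142, -0.028, 0, 0, 0, 0],[0.015, 0.0257, -0.0387, 0, 0, 0, 0],[0.015, 0.0395, -0.046, 0, 0, 0, 0],[0.015, 0.0548, -0.0495, 0, 0, 0, 0],[0.015, 0.0704, -0.0489, 0, 0, 0, 0],[0.015, 0.0854, -0.0443, 0, 0, 0, 0],[0.015, 0.0987, -0.036, 0, 0, 0, 0],[0.015, 0.1093, -0.0245, 0, 0, 0, 0],[0.015, 0.1167, -0.0107, 0, 0, 0, 0],[0.015, 0.1201, 0.0046, 0, 0, 0, 0],[0.015, 0.1196, 0.0202, 0, 0, 0, 0],
```

Request:
drive_tool(
  moves=[
    [[0.015, 0.0059, -0.0148, 0, 0, 0, 0], [0.015, 0.0142, -0.028, 0, 0, 0, 0], [0.015, 0.0257, -0.0387, 0, 0, 0, 0], [0.015, 0.0395, -0.046, 0, 0, 0, 0], [0.015, 0.0548, -0.0495, 0, 0, 0, 0], [0.015, 0.0704, -0.0489, 0, 0, 0, 0], [0.015, 0.0854, -0.0443, 0, 0, 0, 0], [0.015, 0.0987, -0.036, 0, 0, 0, 0], [0.015, 0.1093, -0.0245, 0, 0, 0, 0], [0.015, 0.1167, -0.0107, 0, 0, 0, 0], [0.015, 0.12, 0.0046, 0, 0, 0, 0], [0.015, 0.1196, 0.0202, 0, 0, 0, 0]],
  ],
)

```text
t: 13.62
ee_pos: [0.5885, 0.2928, 0.4588]
ee_rot: [0.001, 0.735, 0.678, -0.001]
ft_force: [-6.2, -11.1, 5.9]
finger_gap: 0.0239
finger_force: 12.0
```

```bash
python3 - <<'E'
from h import *
s=manip.state();print(s["t"],s["ee_pos"],s["finger_gap"],s["finger_force"])
circle(15,12)
E
```

```text
13.625 [0.58850815 0.29280299 0.45880367] 0.023865214299774548 12.003663629293442
az 74.2 rad 0.0606 ft [ -6.2 -11.1   5.9] [-1.09  0.57  0.89  1.48 -0.45  1.3  -0.24]
[0.015, -0.0056, 0.0147, 0, 0, 0, 0],[0.015, -0.0143, 0.0277, 0, 0, 0, 0],[0.015, -0.0261, 0.0381, 0, 0, 0, 0],[0.015, -0.0401, 0.045, 0, 0, 0, 0],[0.015, -0.0555, 0.0481, 0, 0, 0, 0],[0.015, -0.0711, 0.047, 0, 0, 0, 0],[0.015, -0.086, 0.042, 0, 0, 0, 0],[0.015, -0.099, 0.0333, 0, 0, 0, 0],[0.015, -0.1093, 0.0215, 0, 0, 0, 0],[0.015, -0.1162, 0.0075, 0, 0, 0, 0],[0.015, -0.1193, -0.0079, 0, 0, 0, 0],[0.015, -0.1183, -0.0235, 0, 0, 0, 0],
```

Request:
drive_tool(
  moves=[
    [[0.015, -0.006, 0.0147, 0, 0, 0, 0], [0.015, -0.015, 0.0277, 0, 0, 0, 0], [0.015, -0.0268, 0.0381, 0, 0, 0, 0], [0.015, -0.041, 0.045, 0, 0, 0, 0], [0.015, -0.0565, 0.0481, 0, 0, 0, 0], [0.015, -0.072, 0.047, 0, 0, 0, 0], [0.015, -0.087, 0.042, 0, 0, 0, 0], [0.015, -0.1, 0.0333, 0, 0, 0, 0], [0.015, -0.1103, 0.0215, 0, 0, 0, 0], [0.015, -0.1172, 0.0075, 0, 0, 0, 0], [0.015, -0.1203, -0.0079, 0, 0, 0, 0], [0.015, -0.1193, -0.0235, 0, 0, 0, 0]],
  ],
)

```text
t: 15.12
ee_pos: [0.5536, 0.1764, 0.459]
ee_rot: [-0.0, 0.734, 0.679, 0.0]
ft_force: [5.8, 8.2, -0.4]
finger_gap: 0.0238
finger_force: 12.0
```

```bash
python3 - <<'E'
from h import *
s=manip.state();print(s["t"],s["ee_pos"],s["finger_gap"],s["finger_force"])
circle(15,12,AX-[0.0005,.001])
E
```

```text
15.125 [0.55357996 0.17641327 0.45895746] 0.02383268760278848 12.000870108604431
az -107.4 rad 0.0598 ft [ 5.8  8.2 -0.4] [-1.08  0.42  0.95  1.69 -0.36  1.22 -0.12]
[0.015, 0.0053, -0.0147, 0, 0, 0, 0],[0.015, 0.0144, -0.0275, 0, 0, 0, 0],[0.015, 0.0265, -0.0375, 0, 0, 0, 0],[0.015, 0.0407, -0.044, 0, 0, 0, 0],[0.015, 0.0562, -0.0466, 0, 0, 0, 0],[0.015, 0.0717, -0.0451, 0, 0, 0, 0],[0.015, 0.0864, -0.0396, 0, 0, 0, 0],[0.015, 0.0992, -0.0305, 0, 0, 0, 0],[0.015, 0.1092, -0.0185, 0, 0, 0, 0],[0.015, 0.1157, -0.0042, 0, 0, 0, 0],[0.015, 0.1183, 0.0112, 0, 0, 0, 0],[0.015, 0.1168, 0.0268, 0, 0, 0, 0],
```

Request:
drive_tool(
  moves=[
    [[0.015, 0.0053, -0.0147, 0, 0, 0, 0], [0.015, 0.0144, -0.0275, 0, 0, 0, 0], [0.015, 0.0265, -0.0375, 0, 0, 0, 0], [0.015, 0.0407, -0.044, 0, 0, 0, 0], [0.015, 0.0562, -0.0466, 0, 0, 0, 0], [0.015, 0.0717, -0.0451, 0, 0, 0, 0], [0.015, 0.0864, -0.0396, 0, 0, 0, 0], [0.015, 0.0992, -0.0305, 0, 0, 0, 0], [0.015, 0.1092, -0.0185, 0, 0, 0, 0], [0.015, 0.1157, -0.0042, 0, 0, 0, 0], [0.015, 0.1183, 0.0112, 0, 0, 0, 0], [0.015, 0.1168, 0.0268, 0, 0, 0, 0]],
  ],
)

```text
t: 16.62
ee_pos: [0.5915, 0.2912, 0.4588]
ee_rot: [0.0, 0.734, 0.679, -0.0]
ft_force: [-4.8, -7.0, 6.8]
finger_gap: 0.0237
finger_force: 12.0
```

```bash
python3 - <<'E'
from h import *
s=manip.state();print(s["t"],s["ee_pos"],s["finger_gap"],s["finger_force"])
circle(15,12,AX-[0.0005,.0005])
E
```

```text
16.625 [0.5915015  0.29119106 0.45883298] 0.023717521044729708 12.003548741340637
az 70.7 rad 0.0606 ft [-4.8 -7.   6.8] [-1.08  0.57  0.88  1.48 -0.45  1.3  -0.24]
[0.015, -0.0065, 0.0143, 0, 0, 0, 0],[0.015, -0.016, 0.0268, 0, 0, 0, 0],[0.015, -0.0284, 0.0364, 0, 0, 0, 0],[0.015, -0.0428, 0.0424, 0, 0, 0, 0],[0.015, -0.0583, 0.0446, 0, 0, 0, 0],[0.015, -0.0739, 0.0426, 0, 0, 0, 0],[0.015, -0.0884, 0.0366, 0, 0, 0, 0],[0.015, -0.1008, 0.0271, 0, 0, 0, 0],[0.015, -0.1104, 0.0148, 0, 0, 0, 0],[0.015, -0.1165, 0.0003, 0, 0, 0, 0],[0.015, -0.1186, -0.0152, 0, 0, 0, 0],[0.015, -0.1166, -0.0307, 0, 0, 0, 0],
```

Total ≈ 605°.

Request:
drive_tool(
  moves=[
    [[0.015, -0.0065, 0.0143, 0, 0, 0, 0], [0.015, -0.016, 0.0268, 0, 0, 0, 0], [0.015, -0.0284, 0.0364, 0, 0, 0, 0], [0.015, -0.0428, 0.0424, 0, 0, 0, 0], [0.015, -0.0583, 0.0446, 0, 0, 0, 0], [0.015, -0.0739, 0.0426, 0, 0, 0, 0], [0.015, -0.0884, 0.0366, 0, 0, 0, 0], [0.015, -0.1008, 0.0271, 0, 0, 0, 0], [0.015, -0.1104, 0.0148, 0, 0, 0, 0], [0.015, -0.1165, 0.0003, 0, 0, 0, 0], [0.015, -0.1186, -0.0152, 0, 0, 0, 0], [0.015, -0.1166, -0.0307, 0, 0, 0, 0]],
  ],
)

```text
t: 18.12
ee_pos: [0.5498, 0.1774, 0.4589]
ee_rot: [-0.0, 0.734, 0.679, 0.0]
ft_force: [5.7, 9.6, 0.5]
finger_gap: 0.0237
finger_force: 12.0
```

```bash
python3 - <<'E'
from h import *
s=manip.state();print(s["t"],s["ee_pos"],s["finger_gap"],s["finger_force"])
circle(15,12,AX-[0.0005,.0005])
E
```

```text
18.125 [0.54980237 0.17743193 0.45892091] 0.023742557230518723 12.001446783542633
az -111.0 rad 0.0606 ft [5.7 9.6 0.5] [-1.09  0.41  0.95  1.69 -0.35  1.22 -0.13]
[0.015, 0.0069, -0.0141, 0, 0, 0, 0],[0.015, 0.0168, -0.0263, 0, 0, 0, 0],[0.015, 0.0295, -0.0355, 0, 0, 0, 0],[0.015, 0.0441, -0.0411, 0, 0, 0, 0],[0.015, 0.0597, -0.0428, 0, 0, 0, 0],[0.015, 0.0751, -0.0403, 0, 0, 0, 0],[0.015, 0.0894, -0.0339, 0, 0, 0, 0],[0.015, 0.1016, -0.0241, 0, 0, 0, 0],[0.015, 0.1108, -0.0114, 0, 0, 0, 0],[0.015, 0.1164, 0.0032, 0, 0, 0, 0],[0.015, 0.1181, 0.0188, 0, 0, 0, 0],[0.015, 0.1156, 0.0343, 0, 0, 0, 0],
```

Total ≈ 787°; another half turn to ≈ 967°.

Request:
drive_tool(
  moves=[
    [[0.015, 0.0069, -0.0141, 0, 0, 0, 0], [0.015, 0.0168, -0.0263, 0, 0, 0, 0], [0.015, 0.0295, -0.0355, 0, 0, 0, 0], [0.015, 0.0441, -0.0411, 0, 0, 0, 0], [0.015, 0.0597, -0.0428, 0, 0, 0, 0], [0.015, 0.0751, -0.0403, 0, 0, 0, 0], [0.015, 0.0894, -0.0339, 0, 0, 0, 0], [0.015, 0.1016, -0.0241, 0, 0, 0, 0], [0.015, 0.1108, -0.0114, 0, 0, 0, 0], [0.015, 0.1164, 0.0032, 0, 0, 0, 0], [0.015, 0.1181, 0.0188, 0, 0, 0, 0], [0.015, 0.1156, 0.0343, 0, 0, 0, 0]],
  ],
)

```text
t: 19.62
ee_pos: [0.5947, 0.2901, 0.4588]
ee_rot: [0.0, 0.734, 0.679, -0.001]
ft_force: [-6.7, -7.7, 8.9]
finger_gap: 0.0233
finger_force: 12.0
```

```bash
python3 - <<'E'
from h import *
s=manip.state();print(s["t"],s["ee_pos"],s["finger_gap"],s["finger_force"])
circle(15,8,AX-[0.0005,.0005])
go([.6162,.192,s["ee_pos"][2]-H],DOWN,"end")
E
```

```text
19.625 [0.59470072 0.29012787 0.4587674 ] 0.02332759913554168 12.004277855157852
az 67.5 rad 0.0607 ft [-6.7 -7.7  8.9] [-1.07  0.58  0.88  1.47 -0.45  1.31 -0.24]
[0.015, -0.0074, 0.0139, 0, 0, 0, 0],[0.015, -0.0176, 0.0258, 0, 0, 0, 0],[0.015, -0.0305, 0.0347, 0, 0, 0, 0],[0.015, -0.0453, 0.0399, 0, 0, 0, 0],[0.015, -0.0609, 0.0412, 0, 0, 0, 0],[0.015, -0.0763, 0.0383, 0, 0, 0, 0],[0.015, -0.0904, 0.0316, 0, 0, 0, 0],[0.015, -0.1023, 0.0214, 0, 0, 0, 0],end shift [-0.0961  0.0291  0.0001] turn [-0.04  0.05  0.02]
```

Request:
drive_tool(
  moves=[
    [[0.015, -0.0074, 0.0139, 0, 0, 0, 0], [0.015, -0.0176, 0.0258, 0, 0, 0, 0], [0.015, -0.0305, 0.0347, 0, 0, 0, 0], [0.015, -0.0453, 0.0399, 0, 0, 0, 0], [0.015, -0.0609, 0.0412, 0, 0, 0, 0], [0.015, -0.0763, 0.0383, 0, 0, 0, 0], [0.015, -0.0904, 0.0316, 0, 0, 0, 0], [0.015, -0.0965, 0.0285, 0, 0, 0, 0], [0.015, -0.0965, 0.0285, 0, 0, 0, 0], [0.015, -0.0965, 0.0285, 0, 0, 0, 0]],
  ],
)

```text
t: 20.88
ee_pos: [0.6147, 0.1919, 0.4589]
ee_rot: [-0.0, 0.734, 0.679, -0.0]
ft_force: [-3.5, 0.6, 6.1]
finger_gap: 0.0238
finger_force: 12.0
```

```bash
python3 - <<'E'
from h import *
s=manip.state();print(s["t"],s["ee_pos"],s["finger_gap"],s["ft_force"])
c=read_camera("scene");cv2.imwrite("pics/end.png",cv2.resize(c["pixels"][110:280,240:460,::-1],(776,600),interpolation=cv2.INTER_CUBIC))
E
```

```text
20.875 [0.6146734  0.19188028 0.45889087] 0.02376334011275283 [-3.54524139  0.64118649  6.05012793]
```

View pics/end.png

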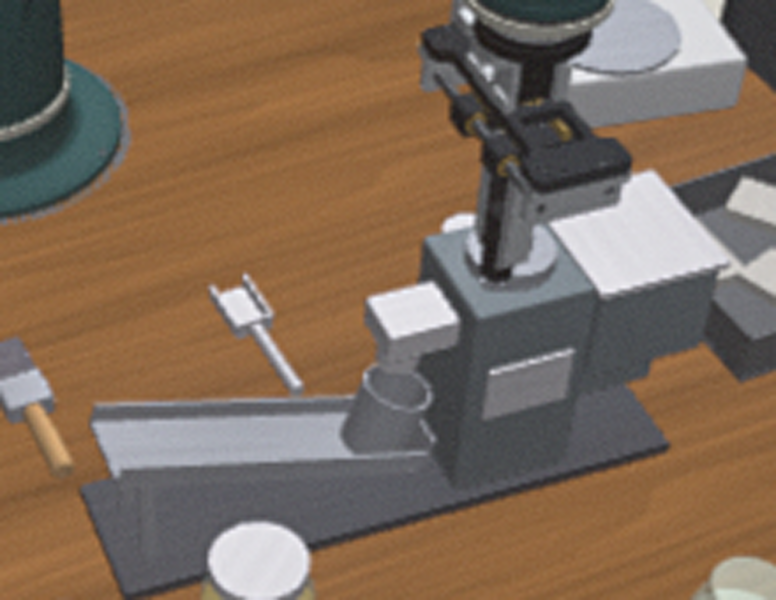

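The handle is held at crop (497,255), back where it started, and the tin still stands at the stop at (390,410). Now I release and lift away.

Request:
drive_tool(
  moves=[
    [[0.094, 0, 0, 0, 0, 0, 0], [0.094, 0, 0, 0, 0, 0, 0], [0.094, 0, 0, 0, 0, 0, 0], [0.094, 0, 0, 0, 0, 0, 0], [0.094, 0, 0, -0.04, 0, 0, 0], [0.094, 0, 0, -0.09, 0, 0, 0], [0.094, 0, 0, -0.12, 0, 0, 0], [0.094, -0.06, 0, -0.12, 0, 0, 0], [0.094, -0.12, 0, -0.12, 0, 0, 0], [0.094, -0.12, 0, -0.12, 0, 0, 0], [0.094, -0.12, 0, -0.12, 0, 0, 0]],
  ],
)

```text
t: 22.3
ee_pos: [0.6053, 0.0721, 0.579]
ee_rot: [-0.0, 0.734, 0.679, 0.0]
ft_force: [-0.2, 0.4, -0.1]
finger_gap: 0.0942
finger_force: 0.0
```

```bash
python3 - <<'E'
from h import *
s=manip.state();print(s["t"],s["ee_pos"],s["finger_gap"],s["ft_force"])
c=read_camera("scene")
for W in(cloud(c),np.load("scene.npz")["W"]):
    w=W.reshape(-1,3);w=w[~np.isnan(w[:,0])]
    m=(abs(w[:,0]-.572)<.09)&(abs(w[:,1]-.2345)<.09)&(w[:,2]>.292)&(w[:,2]<.308)
    print(m.sum(),w[m].mean(0))
cv2.imwrite("pics/fin.png",cv2.resize(c["pixels"][110:280,240:460,::-1],(776,600),interpolation=cv2.INTER_CUBIC))
E
```

```text
22.3 [0.60529114 0.07214635 0.57903064] 0.094199853270757 [-0.16879592  0.39372563 -0.14852121]
74 [0.61896819 0.19067753 0.29956761]
72 [0.61915125 0.19058203 0.29995851]
```

View pics/fin.png

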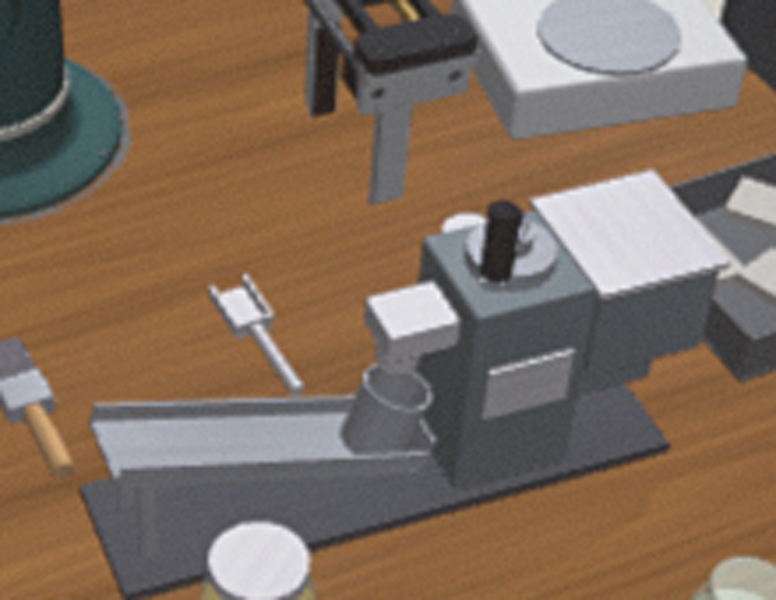

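The handle (500,240) is within 1 mm of its start, the tin (390,410) is at the stop, and the gripper is clear.

```bash
python3 -c "
from plant import manip
print(manip.job_done())"
```

```text
the job is handed in; nothing more can be done
None
```

The short tin stands at the lane's stop, the crank has made three full clockwise turns with its handle back within about 1 mm of its start, the gripper is clear, and the job is handed in at about 22 s; no verdict was returned.

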